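Stack two cartons on the sprung stand and hold it down at the mark

ROBOT

A 6-joint arm with a two-finger parallel gripper is mounted at the origin on a cart in front of the work surface, level with it; the furniture and walls round the work are solid. World frame = base frame: x ahead of the robot, y to its left, z up, the work surface at z = 0. Lengths are in m, angles in rad, forces in N, time in s.
With the tool pointing down it reaches from about 0.3 to 0.875 m from the base axis. Payload 6.4 kg.
Tool frame: the origin (TCP) lies at the very end of the fingers, on their centre line; the grasp point (between the pads) lies 19 mm behind it; z points along the fingers, y is the line along which they close (so a half turn about z gives the same grasp; the last joint's range is limited). The gripper opens to 85 mm and grips with 20 to 120 N. Pads are 22 mm wide; open, the fingers measure 114 mm over their backs; the gripper's body (76 mm by 85 mm) begins 54 mm behind the grasp point. The pads swing forward as they close: fully open they stand 13 mm farther back than shut.
Start: joints at [0.959, 0.181, 1.607, -0, 1.354, -0.206], TCP at [0.227, 0.528, 0.231] pointing down, gripper open.
Joint ranges: [-2.99, 2.99], [-0.89, 2.07], [0.3, 2.58], [-1.14, 4.28], [0, 2.63], [-3.12, 3.12]. Speed limits (rad/s): [2.57, 2.57, 3.01, 3.14, 3.14, 3.14].

INTERFACE

Orientations are given as a unit quaternion [w, x, y, z].
In Python, from bench import get_obs, optics, workorder gives the robot as it stands.
- The arm moves only by the tool run_rows, called as name([rows], argument=value, ...), one row to a line, values as JSON. Schema: {"type":"object","properties":{"segments":{"type":"array","items":{"type":"array","items":{"type":"number"},"minItems":7,"maxItems":7},"minItems":1,"maxItems":10},"only":{"type":"string"},"quiet":{"type":"boolean"},"lines":{"type":"string"}},"required":["segments"],"additionalProperties":false}. segments is a list of rows, 1 to 10 of them, each of 7 numbers: dx, dy, dz in fractions of the full range, 1 being 1 m, then a rotation vector rx, ry, rz in fractions of the full range, 1 being 4 rad, then the opening from 0.0 (shut) to 1.0 (fully open); each row is the pose to reach, as a shift and turn from the pose commanded when the call began, along the tool's axes at that moment; what a row does not reach only later rows make up. A row lasts 1/8 s, in which the tool goes at most 0.0625 m and 0.188 rad, less where a joint would pass 70% of its speed; a pose out of reach is approached as far as the arm can. The fingers move at their own pace and stop on an object; the grip force is fixed at half the most. Time passes only in rows, so rows that do not move let the fingers close. The tool returns the time, the measured TCP pose, the force, the opening and the grip force at its end. only (a regular expression) keeps the lines of the reply that match it, lines (a string "A,B") keeps lines A to B, and quiet returns only ok. Input that does not fit is refused with a message, and nothing moves.
- get_obs(): the state, without advancing time (a new reading comes with each control period).
- optics.camera(name): name is "scene" or "top" or "wrist"; returns (picture, depth): 384x512x3 uint8, blue, green, red; 384x512 float32, m along the optical axis (not along the pixel's ray), 0 where there is no reading.
- optics.camera_params(name): a dict with "fovy" (degrees; the focal length in pixels is half the picture's height over the tangent of half this angle, whatever the lens; pixels are square), "cx", "cy" (the principal point, pixels), "view" (4x4, takes a point from world to camera coordinates). Camera axes: x right, y up, looking along -z (the intrinsics and any distortion apply to the point x, -y, -z); pixel columns grow to the right and rows downward; lengths in m; the calibration is good to about 2 mm. A picture is of the moment at which its call begins: read the wrist's pose just before it. camera_params takes no time and is no camera call; for the wrist camera it gives the pose at the moment of the call.
- workorder.hand_in(): hands the job in; it is judged then, once.
The state is a dict: "time_s": time; "q": joint angles; "dq": joint speeds; "joint_efforts": joint torques, N m; "eef_pos": TCP position; "eef_rot": TCP orientation; "wrist_force": force on the tool from outside, world axes, zero at the start; "torque": the same for the moment, N m; "opening": opening from 0.0 (shut) to 1.0 (fully open); "grasp_force": force on a finger pad.
Only numpy, scipy, OpenCV 4.12 (cv2) and the standard library are available. Lean on these libraries where they do the work, as an engineer would, in place of code of your own. Each camera call takes 0.05 s, during which the arm holds its last target. There are 200 camera calls.

TASK

Load the spring-loaded lift stand on the plywood work board: set the larger carton flat on its plate, centred and with its long side along the plate's, then the smaller one centred and square on top of it the same way; set them down, do not drop them. Then push the column down with the fingers on the top of the upper carton until the plate's pointer is at the heavy line on the scale, 20 mm below its rest position, without ever driving the plate down to its bottom stop, and keep it there: the program finishes while holding it pressed. Touch neither the stand nor the lower carton while holding, and leave the other things where they are.

Things in the scene. Friction and masses are not known exactly. Their poses are not given: they have to be found in the camera images.
- stand: Sprung lift stand, fixed on the plywood work board (board top at z = 0.0148): a dark steel base plate 90x180x10 mm (its long side along its own y), two upright guide posts 12 mm across at y = +-72 mm that end 94 mm above the board, an upright scale strip at y = 79 to 100 mm, 95 mm high. Origin at the centre of the base's underside, on the board; z up.
- plate_top (a point): Centre of the top face of the stand's lift plate, a level aluminium plate 70x118x8 mm (long side along its own y) between the posts. 65 mm above the board at rest; it moves down with the plate. Axes parallel to the stand's.
- lift (a joint): Travel of the spring-loaded plate in m: 0 at rest (up), growing as it is pressed down, 0.035 at the bottom stop; springs back when let go. Starts to move at 6.6 N of load, takes 15.6 N at 0.020 (450 N/m); the cartons' weight (2 to 3.6 N together) is part of the load and does not move it alone. The plate's pointer meets the heavy line on the scale strip at 0.020.
- large_carton: The larger closed cardboard carton, 60x100x45 mm (x, y, z), about 0.16 kg, on the board. Rigid. Origin at the centre of its underside, z up, long side along its y.
- small_carton: The smaller closed cardboard carton, 50x84x38 mm (x, y, z), about 0.12 kg, on the board. Rigid. Origin at the centre of its underside, z up, long side along its y. Which carton lies left and which right of the stand varies.
- wood_block: Weathered wooden block, 60x150x45 mm (x, y, z in its own frame at yaw 0; origin at the centre of its underside). A bystander, not to be disturbed.
- tape_measure: Tape measure lying flat, 65x76x35 mm (x, y, z in its own frame at yaw 0; origin at the centre of its underside). A bystander, not to be disturbed.
- sanding_block: Cork sanding block, 60x97x28 mm (x, y, z in its own frame at yaw 0; origin at the centre of its underside). A bystander, not to be disturbed.
- spray_can: Spray can standing upright, 54 mm across, 202 mm tall (x, y, z in its own frame at yaw 0; origin at the centre of its underside). A bystander, not to be disturbed.
- pliers: Pliers lying flat, 72x168x14 mm (x, y, z in its own frame at yaw 0; origin at the centre of its underside). A bystander, not to be disturbed.
- wrench: Flat steel arbor wrench, 40x212x5 mm (x, y, z in its own frame at yaw 0; origin at the centre of its underside). A bystander, not to be disturbed.
- offcut: Small wooden offcut, 38x115x19 mm (x, y, z in its own frame at yaw 0; origin at the centre of its underside). A bystander, not to be disturbed.

How it is judged:
On the way, in this order (a step that is already met when the one before it is completed fails the run):
1. the larger carton stands centred and square on the lift plate, let go (horizontal distance between large_carton and plate_top below 0.012 m and angle between the y axis of large_carton and the y axis of plate_top, either way round below 0.15 rad and angle between large_carton's own z axis and vertical below 0.08 rad and z of large_carton in the frame of plate_top between -0.004 and 0.004 m and contact force between the fingers and large_carton below 0.3 N and value of joint lift below 0.005 m), for 0.2 s.
2. the smaller carton stands centred and square on the larger one, let go, the plate still up (all of step 1 and horizontal distance between small_carton and large_carton below 0.012 m and angle between the y axis of small_carton and the y axis of large_carton, either way round below 0.15 rad and angle between small_carton's own z axis and vertical below 0.08 rad and z of small_carton in the frame of large_carton between 0.041 and 0.049 m and contact force between the fingers and small_carton below 0.3 N), for 0.2 s.
3. the column is pressed down with the fingers to the mark (horizontal distance between large_carton and plate_top below 0.012 m and angle between the y axis of large_carton and the y axis of plate_top, either way round below 0.15 rad and angle between each of large_carton, small_carton's own z axis and vertical below 0.08 rad and z of large_carton in the frame of plate_top between -0.004 and 0.004 m and horizontal distance between small_carton and large_carton below 0.012 m and angle between the y axis of small_carton and the y axis of large_carton, either way round below 0.15 rad and z of small_carton in the frame of large_carton between 0.041 and 0.049 m and value of joint lift between 0.016 and 0.024 m and velocity of joint lift between -0.01 and 0.01 m/s and contact force between the fingers and small_carton above 4 N and contact force between the arm and stand below 0.5 N and contact force between the fingers and large_carton below 0.5 N), for 0.5 s.
At the end, for the whole second after the job is handed in: Fingers press the small carton with over 4 N; the plate rests 16 to 24 mm down. The large carton lies flat on the plate within 12 mm of centre and 0.15 rad of square, the small one on the large likewise. The robot touches neither the stand nor the large carton (all of step 3); the arm keeps its last pose, push and grip.
It fails at once if the plate driven down to its bottom stop (past 32 mm) (value of joint lift above 0.032 m).
It fails at once if a carton dropped (falling free at over 0.5 m/s) ((linear speed of large_carton above 0.5 m/s and contact force between the fingers and large_carton below 0.1 N) or (linear speed of small_carton above 0.5 m/s and contact force between the fingers and small_carton below 0.1 N)).
It fails at once if a bystander moved by more than 30 mm (distance of any of wood_block, tape_measure, sanding_block, spray_can, pliers, wrench, offcut from where it was at the start of the episode above 0.03 m).
It also fails if it takes over 67 s, if anything falls off the work surface, if the arm or the gripper's body presses on something with over 40 N, if the wrist force passes 120 N, or if a joint passes its speed limit or range.

## Working session

There is one attempt and no reset: what is moved stays moved. The work goes in short steps, Python scripts to look and compute and a tool call to move; the robot and the scene stay as the last step left them, time stands still between calls to the robot, and variables do not carry over. Pictures are saved under pics/ and viewed, at most 13 in all, crops included, and the job is handed in when it is done.

```bash
ls; mkdir -p pics; python3 - <<'E'
from bench import get_obs, optics
import cv2,json
print(get_obs())
for n in("scene","top","wrist"):
    p=optics.camera_params(n); print(n,{k:(v.tolist() if hasattr(v,'tolist') else v) for k,v in p.items()})
    im,d=optics.camera(n); cv2.imwrite(f"pics/{n}0.png",im)
    import numpy as np; np.save(f"pics/{n}0.npy",d)
E
```

```text
pics
{'time_s': 0.0, 'q': array([ 9.58662964e-01,  1.81537325e-01,  1.60800270e+00,  2.73701319e-05,
        1.35381635e+00, -2.06324886e-01]), 'dq': array([-0.00042125,  0.00104874, -0.00050373,  0.00214351,  0.00136456,
       -0.00043107]), 'joint_efforts': array([-2.99070070e-04, -4.44879878e+01, -3.51324320e+01, -4.49378576e-04,
        9.55071329e-03, -7.12188324e-06]), 'eef_pos': array([0.22665241, 0.52784286, 0.23038881]), 'eef_rot': array([-3.63153410e-04,  2.01517655e-01,  9.79484485e-01, -8.03728779e-04]), 'wrist_force': array([0.05223463, 0.55133526, 0.99933234]), 'torque': array([ 0.01410361, -0.00129528, -0.03725102]), 'grasp_force': 0.0, 'opening': 0.9984723435355313}
scene {'fovy': 49.64350167727475, 'cx': 251.40900833107568, 'cy': 190.31052780697465, 'view': [[0.6239202860488282, -0.7814565320520678, 0.007011787924931827, -0.2835402094928661], [0.5065288899005667, 0.4112160928417849, 0.7578455044954983, -0.41547262687655917], [-0.5951066798086275, -0.4692835107918159, 0.6523963719596083, -1.002451535238646], [0.0, 0.0, 0.0, 1.0]]}
top {'fovy': 51.34162786983473, 'cx': 257.15427393466604, 'cy': 189.61114973398745, 'view': [[-0.018698797352825616, -0.9998203181647874, 0.003112292149109377, 0.10008365842669066], [0.9972885298578142, -0.018429670478878814, 0.07124559958397277, -0.5650030439920822], [-0.07117543952514661, 0.004436060290774542, 0.9974539478980968, -1.2023684583482679], [0.0, 0.0, 0.0, 1.0]]}
wrist {'fovy': 61.98814915554255, 'cx': 250.49211665903303, 'cy': 189.73015801532785, 'view': [[0.3939995267750295, 0.9191099804830098, -0.0011030310852338796, -0.5748175045385903], [-0.876346701003488, 0.375305625947818, -0.30193069862506594, 0.039531401237473486], [-0.2770935447486221, 0.11992719002977897, 0.9533292382751121, -0.3806997733243293], [0.0, 0.0, 0.0, 1.0]]}
```

View pics/top0.png

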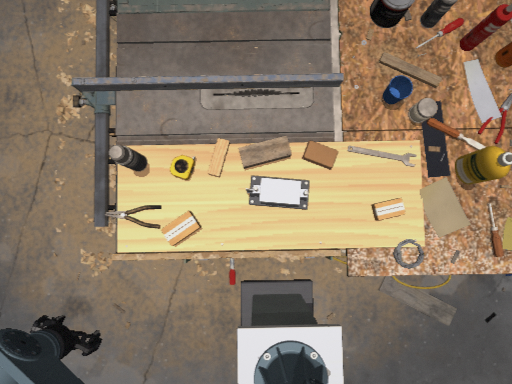

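View pics/scene0.png

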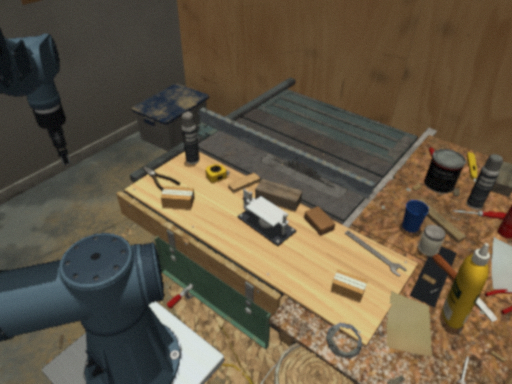

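The top view shows the stand at (279,192), the larger carton on the left at (181,228) and the smaller on the right at (389,209). The bystanders lie along the back edge, with the pliers at (140,215). Next I'll take coarse positions from the depth image.

```bash
cat > h.py <<'E'
import numpy as np,cv2
from bench import get_obs, optics
from scipy.spatial.transform import Rotation as R
def cam(n):
    p=optics.camera_params(n); return p,*optics.camera(n)
def world(p,u,v,d):
    f=192/np.tan(np.radians(p["fovy"])/2)
    u,v,d=map(np.asarray,(u,v,d))
    c=np.stack([(u-p["cx"])/f*d,-(v-p["cy"])/f*d,-d],-1)
    V=np.array(p["view"]); return (c-V[:3,3])@V[:3,:3]
def cloud(p,d):
    v,u=np.mgrid[:384,:512]; return world(p,u,v,d)
def tops(W,d,lo,hi,box,minpx=40):
    m=(d>0)&(W[...,2]>lo)&(W[...,2]<hi)&(W[...,0]>box[0])&(W[...,0]<box[1])&(W[...,1]>box[2])&(W[...,1]<box[3])
    n,l,s,c=cv2.connectedComponentsWithStats(m.astype(np.uint8))
    for i in range(1,n):
        if s[i,4]<minpx: continue
        P=W[l==i]; r=cv2.minAreaRect(P[:,:2].astype(np.float32)*1000)
        print(np.round(c[i]),s[i,4],"z %.4f"%np.median(P[:,2]),np.round(r[0],1),np.round(r[1],1),"ang %.1f"%r[2])
def tool():
    o=get_obs(); w,x,y,z=o["eef_rot"]; return o["eef_pos"],R.from_quat([x,y,z,w])
E
python3 - <<'E'
from h import *
for n in("top","scene"):
    p=optics.camera_params(n); d=np.load(f"pics/{n}0.npy"); W=cloud(p,d); print(n)
    for lo,hi in((.03,.1),(.045,.07),(.07,.09)): print(lo);tops(W,d,lo,hi,(.2,.9,-.6,.8))
    if n=="top":
        for u,v in((130,190),(220,210),(340,190),(410,240)): print(W[v,u])
E
python3 -c "
import cv2;i=cv2.imread('pics/top0.png')[135:255,105:425];cv2.imwrite('pics/c1.png',cv2.resize(i,None,fx=2.5,fy=2.5,interpolation=3))"
```

```text
top
0.03
[399.  88.] 416 z 0.0645 [ 858.6 -339.6] [68.9 70.7] ang 43.4
[207.  82.] 1964 z 0.0618 [893.5 237. ] [ 13.3 824.2] ang 0.0
[259.  90.] 58 z 0.0375 [872.6  75.2] [ 5.7 91.8] ang 2.9
[424. 109.] 463 z 0.0773 [ 797.2 -417.6] [59.8 60. ] ang 83.3
[265. 151.] 1054 z 0.0593 [679.8  64.2] [ 60.9 149.5] ang 13.4
[218. 157.] 426 z 0.0338 [669.1 205.9] [ 37.6 114.7] ang 73.3
[321. 154.] 601 z 0.0422 [ 671.1 -105.3] [95. 59.] ang 68.0
[140. 163.] 131 z 0.0665 [652.  438.1] [22.8 52.4] ang 67.7
[468. 169.] 352 z 0.0673 [ 613.  -539.6] [91.4 30.5] ang 16.6
[182. 166.] 450 z 0.0483 [641.9 314.8] [66.  72.6] ang 76.7
[280. 191.] 1081 z 0.0794 [559.5  31.9] [181.6  70.3] ang 84.0
[389. 209.] 507 z 0.0526 [ 501.  -303.8] [50.  86.6] ang 12.2
[181. 228.] 737 z 0.0598 [455.4 318.6] [ 60.4 100.5] ang 33.2
0.045
[207.  82.] 1469 z 0.0641 [893.5 233.2] [ 12.9 816.7] ang 0.0
[403.  85.] 103 z 0.0575 [ 869.3 -353.2] [62.  29.8] ang 38.0
[391.  95.] 55 z 0.0584 [ 843.8 -324.6] [60.  21.7] ang 47.0
[418. 113.] 94 z 0.0594 [ 788.9 -405.1] [60.9 30.5] ang 35.8
[265. 151.] 1020 z 0.0594 [679.9  64.3] [
[... 1702 characters left out ...]
.1 151. ] ang 13.9
[177. 194.] 462 z 0.0599 [454.7 318.9] [ 65.  101.9] ang 35.8
[416. 209.] 112 z 0.0595 [ 884.3 -335.2] [23.3 58. ] ang 7.9
[413. 219.] 111 z 0.0578 [ 840.8 -342.7] [31.8 61.8] ang 12.3
[431. 241.] 158 z 0.0590 [ 782.5 -420.9] [33.4 61.3] ang 8.0
[350. 282.] 516 z 0.0529 [ 500.7 -302.8] [55.3 84.2] ang 11.5
[455. 311.] 183 z 0.0577 [ 595.7 -549.3] [71.9 38.1] ang 66.3
0.07
[191. 149.] 61 z 0.0797 [647.3 441. ] [27.4 52.5] ang 49.9
[266. 211.] 728 z 0.0802 [559.2  32.6] [184.9  72.4] ang 84.3
[417. 209.] 218 z 0.0797 [ 860.3 -337.9] [73.1 66.9] ang 18.9
[434. 233.] 264 z 0.0800 [ 797.6 -419.4] [57.9 57.6] ang 62.0
[458. 306.] 152 z 0.0804 [ 591.9 -549.4] [66.4 32.3] ang 69.8
```

View pics/c1.png

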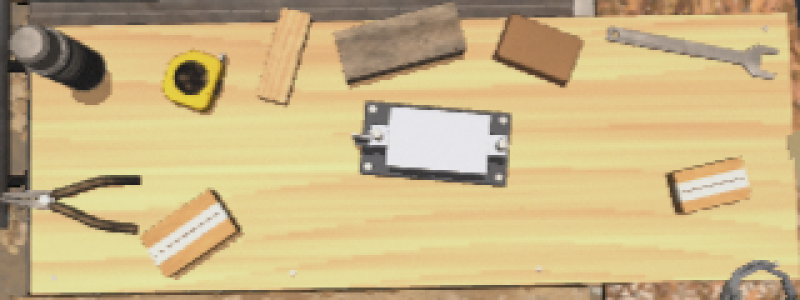

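Both views agree on the heights: larger carton top 0.0598, smaller 0.0527, plate 0.0797. Next is a move helper and a plate-only estimate.

```bash
cat >> h.py <<'E'
def go(x,y,z,deg):
    p,r=tool(); a=np.radians(deg); Y=np.array([np.cos(a),np.sin(a),0]); Z=np.array([0,0,-1.])
    if Y@r.as_matrix()[:,1]<0: Y=-Y
    t=R.from_matrix(np.column_stack([np.cross(Y,Z),Y,Z]))
    o=get_obs(); print("t %.2f"%o["time_s"],"F",np.round(o["wrist_force"],1),"tcp",np.round(p,4),"d",np.round(r.inv().apply(np.array([x,y,z])-p),4),"rv",np.round((r.inv()*t).as_rotvec(),3))
def white(W,d,im,zlo,zhi,c,rad):
    m=(d>0)&(W[...,2]>zlo)&(W[...,2]<zhi)&(np.hypot(W[...,0]-c[0],W[...,1]-c[1])<rad)&(im.min(2)>140)&(np.ptp(im,axis=2)<40)
    k=cv2.morphologyEx(m.astype(np.uint8),cv2.MORPH_OPEN,np.ones((5,5)))
    P=W[k>0]; r=cv2.minAreaRect(P[:,:2].astype(np.float32)*1000); print("plate",len(P),np.median(P[:,2]),r,P.mean(0))
E
python3 - <<'E'
from h import *
p=optics.camera_params("top"); d=np.load("pics/top0.npy"); W=cloud(p,d)
white(W,d,cv2.imread("pics/top0.png"),.07,.09,(.559,.028),.12)
go(.455,.319,.25,33.2)
E
```

```text
plate 989 0.07949311798193223 ((558.3613891601562, 23.303356170654297), (130.4083709716797, 69.12499237060547), 84.50227355957031) [0.55841065 0.02364005 0.07954683]
t 0.15 F [ 0.   0.7 -0.2] tcp [0.2267 0.528  0.2306] d [-0.2922 -0.1019 -0.0194] rv [-0.001  0.     0.586]
```

The manual's scale: turns go in shares of 4 rad. Converting my numbers, 0.586 rad is 0.1465.

run_rows([
  [-0.058, -0.02, -0.004, 0, 0, 0.0293, 1],
  [-0.117, -0.041, -0.008, 0, 0, 0.0585, 1],
  [-0.175, -0.061, -0.012, 0, 0, 0.088, 1],
  [-0.234, -0.082, -0.016, 0, 0, 0.1173, 1],
  [-0.292, -0.102, -0.019, 0, 0, 0.1465, 1],
  [-0.292, -0.102, -0.019, 0, 0, 0.1465, 1],
  [-0.292, -0.102, -0.019, 0, 0, 0.1465, 1],
])

```text
time_s: 1.02
eef_pos: [0.4547, 0.3192, 0.2498]
eef_rot: [-0.001, 0.476, 0.879, -0.0]
wrist_force: [0.4, 0.9, 0.8]
opening: 0.998
grasp_force: 0.0
```

```bash
python3 - <<'E'
from h import *
p,im,d=cam("wrist"); cv2.imwrite("pics/w1.png",im); W=cloud(p,d)
tops(W,d,.05,.07,(.3,.6,.2,.45))
go(.455,.319,.034,33.2)
E
```

```text
[252. 162.] 5148 z 0.0610 [456.2 320. ] [ 60.  100.2] ang 33.3
t 1.07 F [ 0.3 -0.9 -0.8] tcp [0.4541 0.3198 0.2499] d [-0.0013  0.0005  0.2159] rv [-0.001 -0.001  0.001]
```

View pics/w1.png

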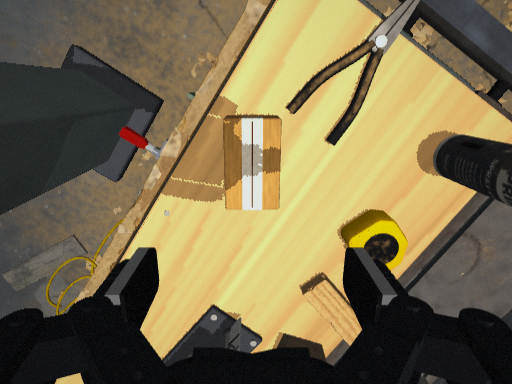

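The wrist view shows the larger carton at (252,162), square between the fingers, with the pliers' handles clear at (290,107) and (335,142). I'll descend and grip.

run_rows([
  [0, 0.001, 0.06, 0, 0, 0, 1],
  [0, 0.001, 0.12, 0, 0, 0, 1],
  [0, 0.001, 0.17, 0, 0, 0, 1],
  [0, 0.001, 0.2, 0, 0, 0, 1],
  [0, 0.001, 0.216, 0, 0, 0, 1],
  [0, 0.001, 0.216, 0, 0, 0, 1],
  [0, 0.001, 0.216, 0, 0, 0, 0],
  [0, 0.001, 0.216, 0, 0, 0, 0],
  [0, 0.001, 0.216, 0, 0, 0, 0],
  [0, 0.001, 0.216, 0, 0, 0, 0],
])

```text
time_s: 2.33
eef_pos: [0.4573, 0.3207, 0.0364]
eef_rot: [0.001, 0.476, 0.88, 0.002]
wrist_force: [-1.2, 0.6, 6.6]
opening: 0.69
grasp_force: 66.7
```

run_rows([
  [0, 0, 0, 0, 0, 0, 0],
  [0, 0, 0, 0, 0, 0, 0],
  [0, 0, -0.03, 0, 0, 0, 0],
  [0, 0, -0.08, 0, 0, 0, 0],
  [0, 0, -0.14, 0, 0, 0, 0],
  [0, 0, -0.19, 0, 0, 0, 0],
  [0, 0, -0.19, 0, 0, 0, 0],
])

```text
time_s: 3.2
eef_pos: [0.4587, 0.3211, 0.2304]
eef_rot: [0.003, 0.476, 0.88, 0.004]
wrist_force: [0.6, 0.7, -1.1]
opening: 0.686
grasp_force: 65.8
```

```bash
python3 -c "
from h import *
go(.558,.0235,.25,-5.5)"
```

```text
t 3.20 F [ 0.6  0.7 -1.1] tcp [0.4587 0.3211 0.2304] d [-0.3035 -0.0795 -0.0199] rv [ 0.011 -0.002  0.675]
```

To row units: 0.675 rad is 0.1688.

run_rows([
  [-0.05, -0.013, -0.003, 0, 0, 0.0275, 0],
  [-0.1, -0.026, -0.006, 0, 0, 0.055, 0],
  [-0.15, -0.04, -0.01, 0, 0, 0.0838, 0],
  [-0.2, -0.053, -0.013, 0, 0, 0.1125, 0],
  [-0.25, -0.066, -0.016, 0, 0, 0.14, 0],
  [-0.304, -0.08, -0.02, 0, 0, 0.1688, 0],
  [-0.304, -0.08, -0.02, 0, 0, 0.1688, 0],
  [-0.304, -0.08, -0.02, 0, 0, 0.1688, 0],
])

```text
time_s: 4.2
eef_pos: [0.5544, 0.0218, 0.2431]
eef_rot: [-0.001, 0.74, 0.672, -0.001]
wrist_force: [-0.5, 0.0, -1.7]
opening: 0.685
grasp_force: 65.7
```

```bash
python3 - <<'E'
from h import *
p,im,d=cam("wrist"); cv2.imwrite("pics/w2.png",im); W=cloud(p,d)
tops(W,d,.23,.30,(.4,.7,-.1,.15)); tops(W,d,.07,.09,(.4,.7,-.1,.15))
white(W,d,im,.07,.09,(.558,.0235),.1)
go(.558,.0235,.25,-5.5)
E
```

```text
[251. 254.] 34400 z 0.2678 [554.4  24.8] [108.  104.6] ang 43.4
[256. 121.] 3492 z 0.0807 [565.4  82.6] [73.4 70. ] ang 84.5
plate 3246 0.08073483148732348 ((564.7617797851562, 74.53132629394531), (56.98093032836914, 69.46321868896484), 84.36425018310547) [0.56395779 0.06780841 0.08072386]
t 4.25 F [-0.2  0.3 -0.7] tcp [0.5544 0.0224 0.2433] d [ 0.0014  0.0035 -0.0067] rv [-0.002 -0.001  0.001]
```

View pics/w2.png

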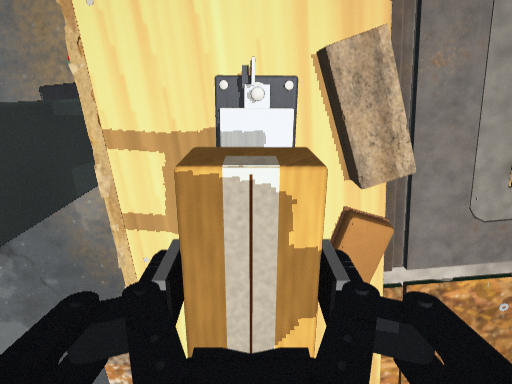

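The carton hangs square. Its front top edge is at row ≈165, columns 177–326, and the plate's far edge is at row 108, columns 219–296. I'll turn those into positions.

```bash
python3 - <<'E'
from h import *
p,im,d=cam("wrist"); W=cloud(p,d); t,r=tool()
for n,(u,v) in dict(plL=(220,112),plR=(294,112),plM=(257,112),boxM=(251,172),boxL=(180,175),boxR=(322,175),boxLow=(190,230)).items(): 
    print(n,np.round(W[v,u],4),"tool",np.round(r.inv().apply(W[v,u]-t),4))
print(np.round(W[140:180:3,251],3).tolist()); print(np.round(W[96:116:2,235],4).tolist()); print(im[96:116:2,235].tolist())
m=(W[...,2]>.262)&(W[...,2]<.275)&(d>0); P=r.inv().apply(W[m]-t)
P=P[(np.abs(P[:,1])<.05)];print(np.percentile(P[:,0],[0,.5,99.5,100]),np.percentile(P[:,1],[.5,50,99.5]))
# top picture plate with white-only rows
i=cv2.imread("pics/top0.png")[165:220,235:325];cv2.imwrite("pics/c2.png",cv2.resize(i,None,fx=8,fy=8,interpolation=cv2.INTER_CUBIC))
E
```

```text
plL [0.5312 0.082  0.0813] tool [ 0.0567 -0.0285  0.1623]
plR [0.6068 0.0711 0.0255] tool [0.053  0.0479 0.218 ]
plM [0.5655 0.0787 0.081 ] tool [0.0567 0.006  0.1625]
boxM [0.5587 0.0694 0.2682] tool [ 0.0468 -0.0002 -0.0247]
boxL [0.5317 0.071  0.2691] tool [ 0.0459 -0.0272 -0.0256]
boxR [0.5857 0.0658 0.2686] tool [ 0.0457  0.027  -0.0251]
boxLow [0.5314 0.0468 0.2664] tool [ 0.0217 -0.0253 -0.0229]
[[0.557, 0.053, 0.08], [0.557, 0.051, 0.082], [0.557, 0.048, 0.082], [0.559, 0.072, 0.233], [0.559, 0.072, 0.24], [0.559, 0.072, 0.247], [0.559, 0.072, 0.256], [0.559, 0.072, 0.26], [0.559, 0.072, 0.266], [0.559, 0.071, 0.269], [0.559, 0.071, 0.27], [0.559, 0.069, 0.266], [0.559, 0.068, 0.268], [0.558, 0.067, 0.268]]
[[0.544, 0.0941, 0.0266], [0.5438, 0.092, 0.0265], [0.5435, 0.0899, 0.026], [0.5432, 0.0878, 0.0248], [0.543, 0.0857, 0.0255], [0.5429, 0.0837, 0.0272], [0.5454, 0.0842, 0.079], [0.5453, 0.0825, 0.0808], [0.5451, 0.0807, 0.081], [0.5449, 0.0788, 0.0807]]
[[103, 97, 97], [104, 100, 97], [106, 101, 96], [103, 98, 93], [101, 98, 98], [103, 100, 96], [150, 152, 152], [249, 246, 242], [250, 246, 242], [251, 247, 243]]
[-0.04337131 -0.03799478  0.04946923  0.04988967] [-0.03974244 -0.00054458  0.03893596]
```

View pics/c2.png

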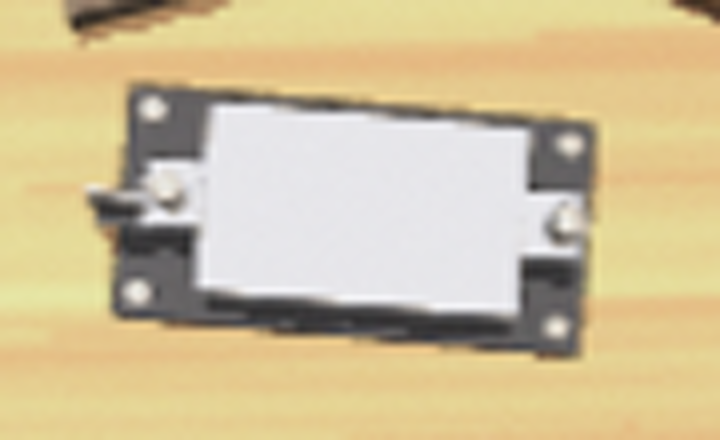

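Top gives the plate centre at about (0.558,0.0236) and wrist at (0.5595,0.023), so the carton needs about +4.4 mm in tool y and +1 mm in x. I'll lower it.

run_rows([
  [0.001, 0.0044, 0.04, 0, 0, 0, 0],
  [0.001, 0.0044, 0.08, 0, 0, 0, 0],
  [0.001, 0.0044, 0.11, 0, 0, 0, 0],
  [0.001, 0.0044, 0.128, 0, 0, 0, 0],
  [0.001, 0.0044, 0.134, 0, 0, 0, 0],
  [0.001, 0.0044, 0.137, 0, 0, 0, 0],
  [0.001, 0.0044, 0.139, 0, 0, 0, 0],
  [0.001, 0.0044, 0.139, 0, 0, 0, 0],
  [0.001, 0.0044, 0.139, 0, 0, 0, 0],
])

```text
time_s: 5.42
eef_pos: [0.56, 0.0221, 0.1058]
eef_rot: [0.0, 0.74, 0.672, 0.0]
wrist_force: [-0.3, 0.2, -1.2]
opening: 0.682
grasp_force: 65.7
```

```bash
python3 -c "
from h import *
go(.5588,.0233,.1014,-5.5)
p,im,d=cam('wrist');W=cloud(p,d)
for v in range(95,170,4): print(v,np.round(W[v,235],4),im[v,235])
tops(W,d,.118,.135,(.4,.7,-.1,.15))"
```

```text
t 5.42 F [-0.3  0.2 -1.2] tcp [0.56   0.0221 0.1058] d [ 0.0011 -0.0013  0.0044] rv [ 0.001  0.    -0.   ]
95 [0.5591 0.0971 0.0795] [248 242 238]
99 [0.5589 0.0952 0.0806] [174 180 180]
103 [0.5587 0.0933 0.0805] [178 179 180]
107 [0.5584 0.0912 0.079 ] [179 183 181]
111 [0.5582 0.0892 0.0789] [249 244 240]
115 [0.5579 0.0872 0.0785] [249 244 239]
119 [0.5578 0.0853 0.0809] [249 244 240]
123 [0.5576 0.0833 0.0807] [248 243 239]
127 [0.5573 0.0812 0.0805] [247 243 240]
131 [0.5571 0.0792 0.081 ] [249 243 239]
135 [0.5569 0.0772 0.0814] [248 243 239]
139 [0.5567 0.0751 0.0812] [249 244 239]
143 [0.5564 0.0729 0.0803] [249 244 240]
147 [0.5567 0.0722 0.0892] [ 70  91 111]
151 [0.5572 0.0723 0.1007] [29 58 79]
155 [0.5576 0.0721 0.1094] [42 69 92]
159 [0.558  0.0722 0.1185] [ 95 111 119]
163 [0.5584 0.0723 0.1267] [101 111 120]
167 [0.5585 0.0718 0.1315] [155 180 189]
[250. 251.] 27803 z 0.1304 [560.1  26.1] [92.9 86.3] ang 83.9
```

run_rows([
  [0.001, -0.001, 0.002, 0, 0, 0, 0],
  [0.001, -0.001, 0.003, 0, 0, 0, 0],
  [0.001, -0.001, 0.004, 0, 0, 0, 0],
  [0.001, -0.001, 0.0045, 0, 0, 0, 0],
  [0.001, -0.001, 0.0045, 0, 0, 0, 0],
])

```text
time_s: 6.1
eef_pos: [0.5587, 0.0234, 0.1013]
eef_rot: [-0.0, 0.74, 0.672, -0.0]
wrist_force: [-2.8, -0.2, 5.6]
opening: 0.69
grasp_force: 66.5
```

```bash
python3 -c "
from h import *
go(.5588,.0233,.1014,-5.5)"
```

```text
t 6.10 F [-2.8 -0.2  5.6] tcp [0.5587 0.0234 0.1013] d [-0.0001  0.0001 -0.0001] rv [-0. -0.  0.]
```

It has made contact (5.6 N), so I'll release it and rise clear.

run_rows([
  [0, 0, 0, 0, 0, 0, 1],
  [0, 0, 0, 0, 0, 0, 1],
  [0, 0, 0, 0, 0, 0, 1],
  [0, 0, 0, 0, 0, 0, 1],
  [0, 0, -0.02, 0, 0, 0, 1],
  [0, 0, -0.06, 0, 0, 0, 1],
  [0, 0, -0.11, 0, 0, 0, 1],
  [0, 0, -0.16, 0, 0, 0, 1],
  [0, 0, -0.16, 0, 0, 0, 1],
])

```text
time_s: 7.22
eef_pos: [0.5615, 0.0229, 0.2661]
eef_rot: [0.004, 0.74, 0.672, 0.003]
wrist_force: [-0.0, -0.1, -0.2]
opening: 1.0
grasp_force: 0.0
```

```bash
python3 - <<'E'
from h import *
p,im,d=cam("wrist");cv2.imwrite("pics/w3.png",im);W=cloud(p,d)
tops(W,d,.11,.14,(.45,.7,-.1,.15)); white(W,d,im,.07,.09,(.558,.0235),.1)
go(.501,-.3035,.25,11.9)
E
```

```text
[243.  74.] 75 z 0.1110 [564.6 113.3] [20.7  2.7] ang 84.1
[246. 173.] 6887 z 0.1259 [558.6  23. ] [101.   60.1] ang 84.5
plate 1135 0.08053234281657749 ((562.9343872070312, 23.45056915283203), (158.52801513671875, 68.8143081665039), 87.98895263671875) [0.56482447 0.07505749 0.08069855]
t 7.28 F [-0.4  0.1 -1.7] tcp [0.56   0.0231 0.2631] d [-0.3308 -0.0275  0.013 ] rv [ 0.005  0.001 -0.304]
```

View pics/w3.png

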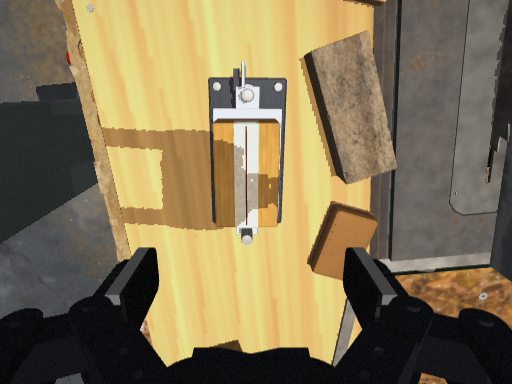

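The larger carton sits on the plate at (246,173), square, with even margins and centre (0.5586,0.0230). Now the small carton.

To row units: -0.304 rad is -0.076.

run_rows([
  [-0.055, -0.004, 0, 0, 0, -0.0125, 1],
  [-0.11, -0.009, 0, 0, 0, -0.025, 1],
  [-0.165, -0.013, 0, 0, 0, -0.0375, 1],
  [-0.22, -0.018, 0.005, 0, 0, -0.05, 1],
  [-0.275, -0.023, 0.01, 0, 0, -0.0625, 1],
  [-0.331, -0.0275, 0.013, 0, 0, -0.076, 1],
  [-0.331, -0.0275, 0.013, 0, 0, -0.076, 1],
  [-0.331, -0.0275, 0.013, 0, 0, -0.076, 1],
])

```text
time_s: 8.28
eef_pos: [0.4991, -0.3027, 0.2461]
eef_rot: [-0.002, 0.63, 0.776, 0.0]
wrist_force: [-0.4, -0.5, -0.6]
opening: 0.999
grasp_force: 0.0
```

```bash
python3 - <<'E'
from h import *
p,im,d=cam("wrist");cv2.imwrite("pics/w4.png",im);W=cloud(p,d)
tops(W,d,.043,.065,(.4,.6,-.4,-.2))
go(.501,-.3035,.034,11.9)
E
```

```text
[253. 163.] 3545 z 0.0540 [ 501.6 -302.8] [50.  84.2] ang 12.1
t 8.32 F [-0.3 -0.7  0.4] tcp [ 0.4995 -0.3022  0.2466] d [-0.0021  0.0014  0.2126] rv [-0.001 -0.002  0.001]
```

View pics/w4.png

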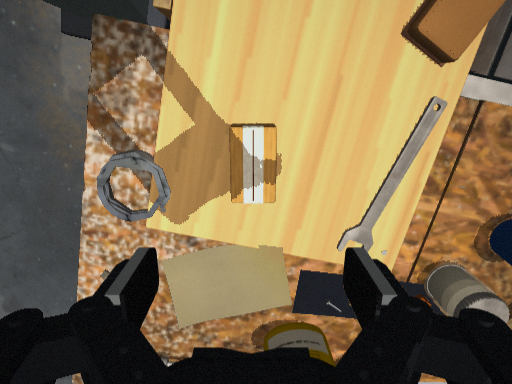

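The small carton is at (253,163), square with the fingers and clear all round. I'll descend and grip.

run_rows([
  [-0.0015, 0.0015, 0.06, 0, 0, 0, 1],
  [-0.0015, 0.0015, 0.12, 0, 0, 0, 1],
  [-0.0015, 0.0015, 0.17, 0, 0, 0, 1],
  [-0.0015, 0.0015, 0.2, 0, 0, 0, 1],
  [-0.0015, 0.0015, 0.213, 0, 0, 0, 1],
  [-0.0015, 0.0015, 0.213, 0, 0, 0, 1],
  [-0.0015, 0.0015, 0.213, 0, 0, 0, 0],
  [-0.0015, 0.0015, 0.213, 0, 0, 0, 0],
  [-0.0015, 0.0015, 0.213, 0, 0, 0, 0],
  [-0.0015, 0.0015, 0.213, 0, 0, 0, 0],
])

```text
time_s: 9.57
eef_pos: [0.5026, -0.3057, 0.0368]
eef_rot: [0.002, 0.63, 0.777, -0.0]
wrist_force: [-0.5, 1.8, 5.5]
opening: 0.57
grasp_force: 63.9
```

run_rows([
  [0, 0, 0, 0, 0, 0, 0],
  [0, 0, 0, 0, 0, 0, 0],
  [0, 0, 0, 0, 0, 0, 0],
])

```text
time_s: 9.95
eef_pos: [0.5026, -0.3057, 0.0368]
eef_rot: [0.002, 0.63, 0.777, -0.0]
wrist_force: [-0.8, 0.4, 7.2]
opening: 0.568
grasp_force: 63.9
```

run_rows([
  [0, 0, -0.03, 0, 0, 0, 0],
  [0, 0, -0.08, 0, 0, 0, 0],
  [0, 0, -0.14, 0, 0, 0, 0],
  [0, 0, -0.2, 0, 0, 0, 0],
  [0, 0, -0.23, 0, 0, 0, 0],
  [0, 0, -0.23, 0, 0, 0, 0],
  [0, 0, -0.23, 0, 0, 0, 0],
])

```text
time_s: 10.82
eef_pos: [0.5008, -0.3041, 0.2633]
eef_rot: [-0.001, 0.63, 0.777, 0.0]
wrist_force: [-1.0, -0.2, -2.7]
opening: 0.565
grasp_force: 63.0
```

```bash
python3 -c "
from h import *
go(.5586,.023,.265,-5.5)"
```

```text
t 10.82 F [-1.  -0.2 -2.7] tcp [ 0.5008 -0.3041  0.2633] d [ 0.3081  0.1241 -0.0013] rv [-0.002 -0.002  0.304]
```

To row units: 0.304 rad is 0.076.

run_rows([
  [0.05, 0.02, 0, 0, 0, 0.0125, 0],
  [0.1, 0.04, 0, 0, 0, 0.025, 0],
  [0.154, 0.062, 0, 0, 0, 0.0375, 0],
  [0.205, 0.083, 0, 0, 0, 0.05, 0],
  [0.257, 0.103, 0, 0, 0, 0.0625, 0],
  [0.308, 0.124, 0, 0, 0, 0.076, 0],
  [0.308, 0.124, 0, 0, 0, 0.076, 0],
  [0.308, 0.124, 0, 0, 0, 0.076, 0],
  [0.308, 0.124, 0, 0, 0, 0.076, 0],
])

```text
time_s: 11.95
eef_pos: [0.5588, 0.021, 0.2638]
eef_rot: [-0.001, 0.741, 0.672, -0.001]
wrist_force: [-0.1, 1.1, -1.4]
opening: 0.571
grasp_force: 62.9
```

```bash
python3 - <<'E'
from h import *
p,im,d=cam("wrist");cv2.imwrite("pics/w5.png",im);W=cloud(p,d)
t,r=tool()
# small box: front edge and top, in tool axes ; large carton top ahead
m=(d>0)&(np.abs(W[...,2]-(t[2]+.016))<.006); P=r.inv().apply(W[m]-t);P=P[np.abs(P[:,1])<.022]
print("held front x",np.percentile(P[:,0],99.5),"z",np.median(W[m][:,2]))
v,u=np.nonzero(m&(np.mgrid[:384,:512][0]<215)); print("held mid y",[np.round(r.inv().apply(W[vv,[u[v==vv].min()+1,u[v==vv].max()-1]]-t)[:,1],4).tolist() for vv in (190,200,210)])
m=(d>0)&(np.abs(W[...,2]-.126)<.006); P=r.inv().apply(W[m]-t);P=P[np.abs(P[:,1])<.05];P=P[P[:,0]<.065]
print("large front x",np.percentile(P[:,0],99.5),"y",np.percentile(P[:,1],[1,99]),len(P))
go(.5586,.023,.1468,-5.5)
E
```

```text
held front x 0.04461092581623264 z 0.2810350176591485
held mid y [[-0.0246, 0.0235], [-0.0248, 0.0238], [-0.0245, 0.0236]]
large front x 0.05242981398464395 y [-0.02972005  0.02874958] 2517
t 12.00 F [ 0.3  0.4 -1.7] tcp [0.5589 0.0209 0.2642] d [ 0.0021 -0.0004  0.1174] rv [-0.001  0.    -0.002]
```

View pics/w5.png

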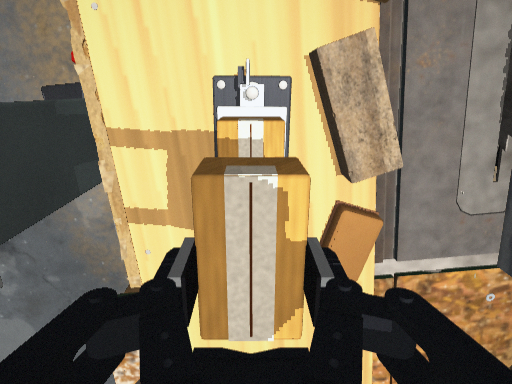

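The held carton at (250,255) is aligned with the lower one, within 1 mm in both axes. Lowering it straight down.

run_rows([
  [0, 0, 0.04, 0, 0, 0, 0],
  [0, 0, 0.075, 0, 0, 0, 0],
  [0, 0, 0.1, 0, 0, 0, 0],
  [0, 0, 0.109, 0, 0, 0, 0],
  [0, 0, 0.112, 0, 0, 0, 0],
  [0, 0, 0.114, 0, 0, 0, 0],
  [0, 0, 0.114, 0, 0, 0, 0],
  [0, 0, 0.114, 0, 0, 0, 0],
])

```text
time_s: 13.0
eef_pos: [0.5596, 0.0223, 0.1515]
eef_rot: [0.0, 0.74, 0.672, 0.0]
wrist_force: [-0.4, 0.3, -1.4]
opening: 0.569
grasp_force: 62.9
```

```bash
python3 -c "
from h import *
go(.5586,.023,.1468,-5.5)"
```

```text
t 13.00 F [-0.4  0.3 -1.4] tcp [0.5596 0.0223 0.1515] d [ 0.0006 -0.0011  0.0047] rv [0.001 0.    0.   ]
```

run_rows([
  [0, -0.001, 0.002, 0, 0, 0, 0],
  [0, -0.001, 0.0035, 0, 0, 0, 0],
  [0, -0.001, 0.0045, 0, 0, 0, 0],
  [0, -0.001, 0.0047, 0, 0, 0, 0],
  [0, -0.001, 0.0047, 0, 0, 0, 0],
])

```text
time_s: 13.62
eef_pos: [0.5582, 0.0225, 0.1464]
eef_rot: [-0.0, 0.74, 0.672, 0.0]
wrist_force: [-3.2, 0.2, 4.0]
opening: 0.572
grasp_force: 63.6
```

run_rows([
  [0, 0, 0, 0, 0, 0, 1],
  [0, 0, 0, 0, 0, 0, 1],
  [0, 0, 0, 0, 0, 0, 1],
  [0, 0, 0, 0, 0, 0, 1],
  [0, 0, -0.02, 0, 0, 0, 1],
  [0, 0, -0.06, 0, 0, 0, 1],
  [0, 0, -0.11, 0, 0, 0, 1],
  [0, 0, -0.15, 0, 0, 0, 1],
  [0, 0, -0.15, 0, 0, 0, 1],
  [0, 0, -0.15, 0, 0, 0, 1],
])

```text
time_s: 14.88
eef_pos: [0.5578, 0.0224, 0.2954]
eef_rot: [-0.0, 0.74, 0.672, -0.0]
wrist_force: [0.1, 0.0, 0.2]
opening: 0.998
grasp_force: 0.0
```

```bash
python3 - <<'E'
from h import *
p,im,d=cam("wrist");cv2.imwrite("pics/w6.png",im);W=cloud(p,d)
tops(W,d,.152,.175,(.45,.7,-.1,.15)); tops(W,d,.11,.14,(.45,.7,-.1,.15))
go(.5586,.023,.1628,-5.5)
E
```

```text
[251. 173.] 5114 z 0.1640 [558.3  25.3] [84.  50.1] ang 84.7
[249.  75.] 61 z 0.1109 [564.9 113. ] [21.  2.] ang 84.5
[253. 136.] 902 z 0.1256 [558.7  23.7] [99.6 60. ] ang 84.5
t 14.93 F [0.1 0.4 0.2] tcp [0.5575 0.0225 0.2946] d [0.0006 0.0014 0.1318] rv [-0.002 -0.    -0.   ]
```

View pics/w6.png

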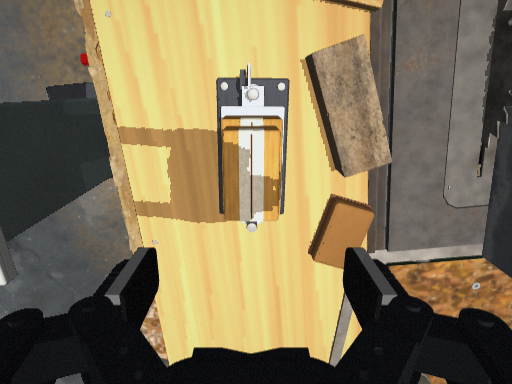

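The stack is good: small carton at (251,173), within about 2 mm of the large one, both square. I'll shut the fingers and approach the top.

run_rows([
  [0.0015, 0.001, 0.03, 0, 0, 0, 0],
  [0.0015, 0.001, 0.06, 0, 0, 0, 0],
  [0.0015, 0.001, 0.09, 0, 0, 0, 0],
  [0.0015, 0.001, 0.11, 0, 0, 0, 0],
  [0.0015, 0.001, 0.12, 0, 0, 0, 0],
  [0.0015, 0.001, 0.122, 0, 0, 0, 0],
  [0.0015, 0.001, 0.122, 0, 0, 0, 0],
  [0.0015, 0.001, 0.122, 0, 0, 0, 0],
])

```text
time_s: 15.92
eef_pos: [0.5599, 0.0237, 0.175]
eef_rot: [0.001, 0.74, 0.672, 0.0]
wrist_force: [-0.1, 0.2, -0.2]
opening: 0.0
grasp_force: 0.0
```

run_rows([
  [0, 0, 0.004, 0, 0, 0, 0],
  [0, 0, 0.008, 0, 0, 0, 0],
  [0, 0, 0.012, 0, 0, 0, 0],
  [0, 0, 0.014, 0, 0, 0, 0],
  [0, 0, 0.014, 0, 0, 0, 0],
])

```text
time_s: 16.55
eef_pos: [0.5593, 0.0238, 0.1604]
eef_rot: [-0.0, 0.74, 0.672, -0.0]
wrist_force: [-0.7, 0.4, 5.3]
opening: 0.003
grasp_force: 2.5
```

Contact: 5.3 N, with the plate about 2–3 mm down. Pressing on slowly.

run_rows([
  [0, 0, 0.0015, 0, 0, 0, 0],
  [0, 0, 0.003, 0, 0, 0, 0],
  [0, 0, 0.0045, 0, 0, 0, 0],
  [0, 0, 0.006, 0, 0, 0, 0],
  [0, 0, 0.0075, 0, 0, 0, 0],
  [0, 0, 0.009, 0, 0, 0, 0],
  [0, 0, 0.0105, 0, 0, 0, 0],
  [0, 0, 0.012, 0, 0, 0, 0],
  [0, 0, 0.013, 0, 0, 0, 0],
  [0, 0, 0.013, 0, 0, 0, 0],
])

```text
time_s: 17.8
eef_pos: [0.5596, 0.0238, 0.1484]
eef_rot: [0.0, 0.74, 0.672, 0.0]
wrist_force: [-3.5, 0.9, 10.1]
opening: -0.001
grasp_force: 5.2
```

```bash
python3 -c "
from h import *
p,im,d=cam('wrist');W=cloud(p,d);cv2.imwrite('pics/w7.png',im)
white(W,d,im,.045,.1,(.565,.085),.025);tops(W,d,.095,.115,(.45,.7,-.1,.15))
go(.5586,.023,.1425,-5.5)"
```

```text
plate 1735 0.0658789602114368 ((565.699462890625, 88.70128631591797), (32.320804595947266, 48.031558990478516), 84.5367431640625) [0.56527258 0.08353115 0.06597642]
[244.  66.] 258 z 0.1107 [564.6 112.9] [21.4  2.6] ang 84.1
[251. 100.] 365 z 0.1098 [566.7  95.1] [11.1 11.3] ang 41.0
[250. 146.] 1807 z 0.1111 [562.6  65.8] [15.2 60. ] ang 83.7
t 17.85 F [-4.5  0.9 10.4] tcp [0.5596 0.0238 0.1484] d [-0.0009 -0.0009  0.0059] rv [0.001 0.    0.   ]
```

Three readings agree (plate depth 14.8 mm, TCP 14.4 mm, force about 14 mm). I need 5.5 mm more.

run_rows([
  [0, 0, 0.0015, 0, 0, 0, 0],
  [0, -0.0005, 0.003, 0, 0, 0, 0],
  [0, -0.001, 0.0045, 0, 0, 0, 0],
  [0, -0.001, 0.0055, 0, 0, 0, 0],
  [0, -0.001, 0.0055, 0, 0, 0, 0],
  [0, -0.001, 0.0055, 0, 0, 0, 0],
  [0, -0.001, 0.0055, 0, 0, 0, 0],
  [0, -0.001, 0.0055, 0, 0, 0, 0],
  [0, -0.001, 0.0055, 0, 0, 0, 0],
  [0, -0.001, 0.0055, 0, 0, 0, 0],
])

```text
time_s: 19.1
eef_pos: [0.5594, 0.0238, 0.1436]
eef_rot: [0.001, 0.74, 0.672, 0.001]
wrist_force: [-3.4, 1.9, 12.2]
opening: 0.002
grasp_force: 6.3
```

```bash
python3 -c "
from h import *
p,im,d=cam('wrist');W=cloud(p,d);cv2.imwrite('pics/w8.png',im)
white(W,d,im,.045,.1,(.565,.085),.025);tops(W,d,.095,.115,(.45,.7,-.1,.15))
go(.5586,.023,.1425,-5.5)"
```

```text
plate 1734 0.061201910442096746 ((565.3399658203125, 88.72856903076172), (32.309532165527344, 48.62311935424805), 84.57843017578125) [0.56512124 0.08348968 0.0613147 ]
[244.  65.] 264 z 0.1107 [564.6 112.8] [21.3  2.6] ang 84.1
[251. 100.] 382 z 0.1097 [566.6  95. ] [11.3 11.3] ang 40.2
[250. 148.] 1858 z 0.1066 [562.6  65.9] [15.  59.9] ang 83.9
[250. 325.] 62 z 0.1099 [552.  -50.3] [7.2 6.1] ang 89.4
t 19.15 F [-3.2  0.7 11.5] tcp [0.5594 0.0238 0.1436] d [-0.0009 -0.0007  0.0011] rv [0.003 0.    0.   ]
```

View pics/w8.png

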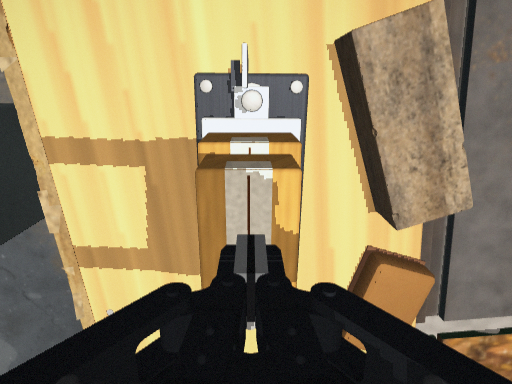

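The stack is square and pressed by the shut fingertips at (250,240). The plate reads about 19.3 mm down, so I'll add a small trim and hold.

run_rows([
  [0, 0, 0.0006, 0, 0, 0, 0],
  [0, 0, 0.0006, 0, 0, 0, 0],
  [0, 0, 0.0006, 0, 0, 0, 0],
  [0, 0, 0.0006, 0, 0, 0, 0],
  [0, 0, 0.0006, 0, 0, 0, 0],
  [0, 0, 0.0006, 0, 0, 0, 0],
  [0, 0, 0.0006, 0, 0, 0, 0],
  [0, 0, 0.0006, 0, 0, 0, 0],
])

```text
time_s: 20.15
eef_pos: [0.5594, 0.0238, 0.143]
eef_rot: [0.001, 0.74, 0.672, 0.001]
wrist_force: [-4.0, 0.6, 13.7]
opening: -0.001
grasp_force: 6.4
```

```bash
python3 -c "
from h import *
from bench import workorder
p,im,d=cam('wrist');W=cloud(p,d);white(W,d,im,.045,.1,(.565,.085),.025)
print(workorder.hand_in())"
```

```text
plate 1730 0.06066516103708255 ((565.6759033203125, 88.67799377441406), (32.34797668457031, 48.01283645629883), 84.60258483886719) [0.56523768 0.08362965 0.06074648]
the job is handed in; nothing more can be done
None
```

I stacked both cartons centred and square on the stand, pressed the plate about 20 mm down (20.0 mm by depth, 13.7 N push), and handed the job in holding it there; no verdict was returned.

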